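# Change over the till trays

### The job

One till tray, the one with the wood offcut and the blue block, was left open: push it fully home with the fingertips. Then hook a fingertip behind the lip of the tray with the two machine heads and draw it out to its stop, leaving the other tray shut. Do not pinch the lips; leave the contents lying in their trays and do not disturb the tape measure, the roll of tape or the small offcut on the bench.

Things in the scene. Friction and masses are not known exactly. Their poses are not given: they have to be found in the camera images.
- heads_case: low wooden bench till whose tray holds the two machine heads; 160 mm deep (x), 116 mm wide (y), 50 mm high: base board, two side walls, back wall and, over the rear 104 mm only, a clear plastic cover (top at z = 50.5 mm) through which the contents show; open at the front. Fixed to the bench. Origin: centre of its underside, on the bench; +x points from the open front to the back, z up.
- heads_tray (a joint): how far the tray with the two machine heads is drawn out of its till along the till's -x, in m: 0 = fully home, 0.075 = at its stop. Sliding friction about 2.5 N; stays where it is left. Tray walls 5 mm, wall tops 41 mm above the bench, tray floor's top 14 mm above the bench.
- heads_well (a point): middle of the floor (14 mm above the bench) of the empty finger well just behind the lip of the tray with the two machine heads; moves with the tray. Well 54 mm long (x), 86 mm wide (y), closed behind by a 5 mm divider (top 39 mm above the bench), then the compartment with the contents, 84 mm long. The well is open from above even with the tray home (the cover then begins 56 mm behind the lip's inner face).
- heads_lip_inner (a point): dark inner board of the lip (the raised front) of the tray with the two machine heads, 114 mm wide (y), 8 mm thick, its top 59 mm above the bench; moves with the tray. This point: middle of the top edge of its inner face (the face to the finger well, looking to +x); axes as the till's.
- heads_lip_outer (a point): pale facing on the front of the same lip, 114 mm wide, 6 mm thick, its top 53 mm above the bench (6 mm lower than the dark board; lip 14 mm thick in all, reaching down to 9 mm above the bench); moves with the tray. This point: middle of the top edge of its front face (the face to the robot, looking to -x); axes as the till's.
- scraps_case: low wooden bench till whose tray holds the wood offcut and the blue block; 160 mm deep (x), 116 mm wide (y), 50 mm high: base board, two side walls, back wall and, over the rear 104 mm only, a clear plastic cover (top at z = 50.5 mm) through which the contents show; open at the front. Fixed to the bench. Origin: centre of its underside, on the bench; +x points from the open front to the back, z up.
- scraps_tray (a joint): how far the tray with the wood offcut and the blue block is drawn out of its till along the till's -x, in m: 0 = fully home, 0.075 = at its stop. Sliding friction about 2.5 N; stays where it is left. Tray walls 5 mm, wall tops 41 mm above the bench, tray floor's top 14 mm above the bench.
- scraps_well (a point): middle of the floor (14 mm above the bench) of the empty finger well just behind the lip of the tray with the wood offcut and the blue block; moves with the tray. Well 54 mm long (x), 86 mm wide (y), closed behind by a 5 mm divider (top 39 mm above the bench), then the compartment with the contents, 84 mm long. The well is open from above even with the tray home (the cover then begins 56 mm behind the lip's inner face).
- scraps_lip_inner (a point): dark inner board of the lip (the raised front) of the tray with the wood offcut and the blue block, 114 mm wide (y), 8 mm thick, its top 59 mm above the bench; moves with the tray. This point: middle of the top edge of its inner face (the face to the finger well, looking to +x); axes as the till's.
- scraps_lip_outer (a point): pale facing on the front of the same lip, 114 mm wide, 6 mm thick, its top 53 mm above the bench (6 mm lower than the dark board; lip 14 mm thick in all, reaching down to 9 mm above the bench); moves with the tray. This point: middle of the top edge of its front face (the face to the robot, looking to -x); axes as the till's.
- machine_head_0: guitar machine head (metal plate and post, cream button), 35x30x20 mm, loose in its tray; origin: middle of its underside
- machine_head_1: guitar machine head (metal plate and post, cream button), 35x30x20 mm, loose in its tray; origin: middle of its underside
- offcut_b: wood offcut, 22x75x16 mm, loose in its tray; origin: middle of its underside
- blue_block: blue abrasive block, 18x24x14 mm, loose in the tray with the offcut; origin: middle of its underside
- tape_measure: yellow tape measure, 35x81x62 mm, standing loose on the bench to the right of the tills; origin: middle of its underside
- tape_blue: roll of blue tape, 101 mm across, 24 mm high, lying loose on the bench to the right of the tills; origin: middle of its underside
- offcut_a: small wood offcut, 36x55x10 mm, lying loose on the bench to the right of the tills, towards the near edge; origin: middle of its underside
Things that resemble listed ones, but are neither listed nor needed, are in the scene too. What is shaped like the offcut_b but purple or yellow is not meant.

How it is judged:
By the outcome, as a careful person would: the job done as asked, in the order asked, and still so for the second after the job is handed in, with the robot touching nothing.
It also fails if it takes over 43 s, if anything falls off the work surface, if the arm or the gripper's body presses on something with over 40 N, if the wrist force passes 120 N, or if a joint passes its speed limit or range.

### The arm

A 6-joint arm with a two-finger parallel gripper is mounted at the origin on a cart in front of the work surface, level with it; the furniture and walls round the work are solid. World frame = base frame: x ahead of the robot, y to its left, z up, the work surface at z = 0. Lengths are in m, angles in rad, forces in N, time in s.
With the tool pointing down it reaches from about 0.4 to 0.925 m from the base axis. Payload 12.5 kg.
Tool frame: the origin (TCP) lies midway between the tips of the shut fingers; the grasp point (between the pads) lies 19 mm behind it (bot.tcp_to_grasp is the z of the grasp point in the tool frame, in m); z points along the fingers, y is the line along which they close (so a half turn about z gives the same grasp; the last joint's range is limited). The gripper opens to 95 mm and grips with 3 to 60 N. Pads are 20 mm wide; open, the fingers measure 119 mm over their backs; the gripper's body (75 mm by 180 mm) begins 59 mm behind the grasp point.
Start: joints at [1.204, 0.491, 1.559, -0, 1.092, -0.106], TCP at [0.161, 0.604, 0.215] pointing down, gripper open.
Joint ranges: [-3.1, 3.1], [-0.84, 2.19], [0.05, 2.79], [-1.13, 4.28], [0.06, 2.93], [-2.69, 2.69]. Speed limits (rad/s): [2.22, 2.22, 2.79, 3.14, 3.14, 3.14].

### API

Orientations are given as [roll, pitch, yaw] about the fixed x, y, z axes, in that order (R = Rz(yaw) Ry(pitch) Rx(roll)).
In Python, from plant import bot gives the robot as it stands. The module is installed in compiled form; this text tells all that it offers.
- The arm moves only by the shell command python3 -m jog 'ROWS' [OPENING] [FORCE]. ROWS is JSON, a list that holds one entry, the list of rows, each a list of 4 numbers: the shift along the tool's x, y, z in cm, then the turn about the tool's z in degrees. In form: [[[tx, ty, tz, twist], ...]]. A call has 1 to 12 rows; each row shifts and turns the commanded pose from where the row before left it, along the tool's axes as they then stand; what a row does not reach is not made up. A row lasts 1/8 s, in which the tool goes at most 62.5 mm and 10.7 degrees, less where a joint would pass 70% of its speed; a pose out of reach is approached as far as the arm can. A call is refused whole if a number of a shift passes 6.25 or a number of a turn 10.7, either way. A call with a gripper value outside its range is refused whole. OPENING is the finger opening in cm, from 0 to 9.51, set as the call begins (- or left out, the last holds). The fingers move at their own pace and stop on an object; FORCE is the grip in N (left out, the last holds). Time passes only in rows, so rows that do not move let the fingers close. It gives the time, the measured TCP pose, the force, the opening and the grip force at its end, in the units of the state.
- bot.get_obs(): the state, without advancing time (a new reading comes with each control period).
- bot.snapshot(name): name is "side" or "top" or "wrist"; returns a dict with "color" (400x640x3 uint8, red, green, blue), "mtx" (3x3 intrinsics, pixels), "dist_coeffs" ([k1, k2, p1, p2, k3] as OpenCV has them; the pictures are not rectified), "R" (3x3) and "t" (3): a world point X has camera coordinates R X + t. Camera axes: x right, y down, z forward; pixel columns grow to the right and rows downward; lengths in m; the calibration is good to about 2 mm. A picture is of the moment at which its call begins. There is no depth.
- bot.job_done(): hands the job in; it is judged then, once.
The state is a dict: "time": time; "joints": joint angles; "qd": joint speeds; "effort": joint torques, N m; "tcp_pos": TCP position; "eef_rot": TCP orientation; "force": force on the tool from outside, world axes, zero at the start; "moment": the same for the moment, N m; "gripper_width": finger opening in m; "finger_force": force on a finger pad.
Only numpy, scipy, OpenCV 4.12 (cv2) and the standard library are available. Lean on these libraries where they do the work, as an engineer would, in place of code of your own. Each camera call takes 0.05 s, during which the arm holds its last target. There are 200 camera calls.

## Working session

There is one attempt and no reset: what is moved stays moved. The work goes in short steps, Python scripts to look and compute and a shell command to move; the robot and the scene stay as the last step left them, time stands still between calls to the robot, and variables do not carry over. Pictures are saved under pics/ and viewed, at most 10 in all, crops included, and the job is handed in when it is done.

```bash
mkdir -p pics; python3 - <<'E'
from plant import bot
import cv2
for n in ("top","side"):
    s=bot.snapshot(n); cv2.imwrite(f"pics/{n}0.png",s["color"][:,:,::-1])
o=bot.get_obs(); print(o["time"],o["tcp_pos"],o["eef_rot"],o["gripper_width"])
E
```

```text
0.1 [0.1610718  0.60365473 0.21411153] [-3.14058772e+00 -1.02082423e-04  2.88075598e+00] 0.09493107548267539
```

View pics/top0.png

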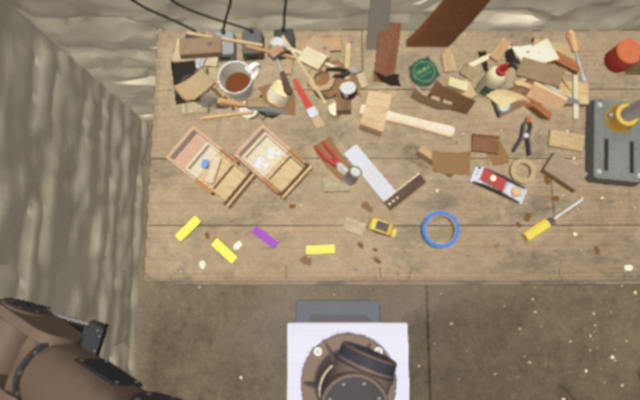

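View pics/side0.png

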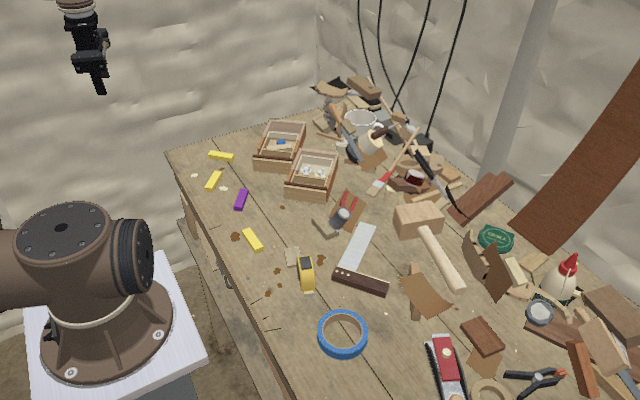

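Top view: the tray with the blue block (205,163) is the left till. The one with pale machine heads (268,158) is the right till. I'll confirm both in enlarged crops.

```bash
python3 - <<'E'
from plant import bot
import cv2,numpy as np
a=cv2.imread("pics/top0.png")[115:215,155:320]; b=cv2.imread("pics/side0.png")[110:210,240:350]
cv2.imwrite("pics/c1.png",cv2.resize(a,None,fx=4.8,fy=4.8,interpolation=3))
cv2.imwrite("pics/c2.png",cv2.resize(b,None,fx=6,fy=6,interpolation=3))
E
```

```text
(no output)
```

View pics/c1.png

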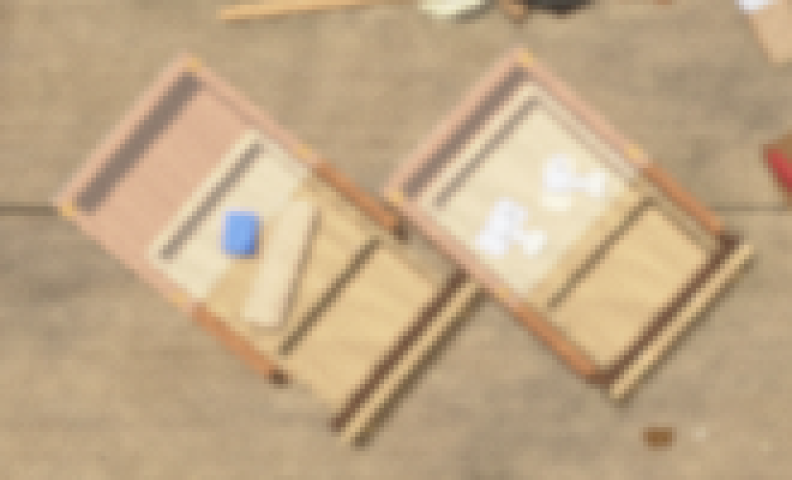

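View pics/c2.png

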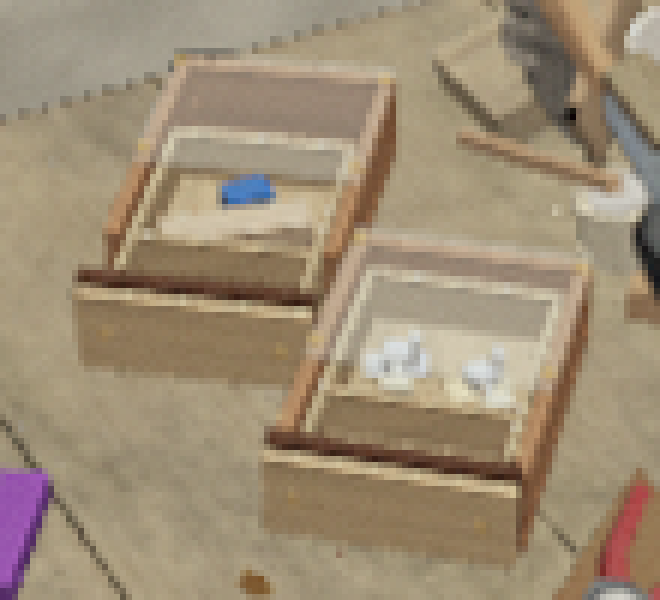

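```bash
cat > fit.py <<'E'
from plant import bot
import cv2,numpy as np
from scipy.optimize import least_squares
S={n:bot.snapshot(n) for n in("top","side")}
def proj(n,P):
    s=S[n]; return cv2.projectPoints(np.array(P,float),cv2.Rodrigues(s["R"])[0],s["t"],s["mtx"],s["dist_coeffs"])[0][:,0]
crop={"top":(4.8,155,115),"side":(6,240,110)}
def w(p,l): c,s=np.cos(p[2]),np.sin(p[2]); return [p[0]+c*l[0]-s*l[1],p[1]+s*l[0]+c*l[1],l[2]]
BL,BR=(.08,.058,.05,0),(.08,-.058,.05,0); OL,OR=(-.094,.057,.053,1),(-.094,-.057,.053,1)
D={"scraps":[("top",BL,70,210),("top",BR,190,62),("top",OL,352,443),("top",OR,482,290),("side",BL,180,60),("side",BR,393,75),("side",OL,78,292)],
"heads":[("top",BL,395,200),("top",BR,520,55),("top",OL,618,398),("top",OR,752,250),("side",BL,360,235),("side",BR,587,265),("side",OL,263,455),("side",OR,518,485)]}
for k,d in D.items():
    def res(p):
        r=[]
        for n,l,u,v in d:
            s,a,b=crop[n]; q=proj(n,[w(p,(l[0]-l[3]*p[3],l[1],l[2]))])[0]
            r+=[q[0]-((u+.5)/s-.5+a),q[1]-((v+.5)/s-.5+b)]
        return r
    f=min((least_squares(res,[.5,.4,y,.02]) for y in(-1,0,.7,1.5)),key=lambda f:f.cost)
    p=f.x; print(k,"x y yaw q",p.round(4),"rms px",np.sqrt(np.mean(f.fun**2)).round(2))
    print(f.fun.reshape(-1,2).round(1).tolist())
    for nm,l in(("lip_outer",(-.094-p[3],0,.053)),("lip_inner",(-.08-p[3],0,.059)),("well",(-.053-p[3],0,.014))): print(nm,np.round(w(p,l),4))
E
python3 fit.py
```

```text
scraps x y yaw q [0.5802 0.3851 0.901  0.0391] rms px 0.82
[[-1.5, 0.6], [1.3, -1.1], [-0.1, 0.1], [0.1, -1.1], [-0.7, -0.1], [0.3, 0.8], [-0.9, 0.6]]
lip_outer [0.4975 0.2807 0.053 ]
lip_inner [0.5062 0.2917 0.059 ]
well [0.523  0.3129 0.014 ]
heads x y yaw q [ 0.5815  0.2018  0.8501 -0.0021] rms px 0.77
[[-1.5, 0.3], [1.3, -0.7], [-0.5, 0.0], [-0.0, -0.7], [-1.4, 0.1], [0.5, 0.3], [-0.2, 0.1], [0.4, 1.2]]
lip_outer [0.5208 0.1328 0.053 ]
lip_inner [0.5301 0.1433 0.059 ]
well [0.5479 0.1636 0.014 ]
```

```bash
python3 -m jog '[[[0,0,0,8],[0,0,0,8],[0,0,0,8],[-5,-1.1,0,0],[-5,-1.1,0,0],[-5,-1.1,0,0],[-5,-1.1,0,0],[-5,-1.1,0,0],[-5,-1.1,0,0],[-5,-1.1,0,0],[-5,-1.1,0,0],[-5,-1.1,0,0]]]' 0 20; python3 -m jog '[[[0,0,0,0]]]'
python3 - <<'E'
from plant import bot
import cv2
for n in ("wrist","top"):
    s=bot.snapshot(n); im=s["color"][:,:,::-1]; cv2.imwrite(f"pics/{n}1.png",im)
    if n=="wrist": print(-s["R"].T@s["t"],s["R"])
o=bot.get_obs(); print(o["time"],o["tcp_pos"],o["eef_rot"],o["joints"])
E
```

```text
time: 1.7
tcp_pos: [0.4498, 0.2426, 0.2147]
eef_rot: [3.141, 0.0, 2.462]
force: [0.9, 1.0, 0.6]
gripper_width: 0.0005
finger_force: 0.0
time: 1.82
tcp_pos: [0.4505, 0.2418, 0.2145]
eef_rot: [-3.142, 0.0, 2.458]
force: [0.6, 0.3, 0.3]
gripper_width: 0.0008
finger_force: 0.0
[0.39052424 0.29070724 0.3851392 ] [[ 6.30909715e-01  7.75856220e-01  2.40841595e-04]
 [ 7.45932799e-01 -6.06661948e-01  2.74855488e-01]
 [ 2.13394450e-01 -1.73229346e-01 -9.61485519e-01]]
1.925 [0.44882316 0.24383828 0.21450881] [-3.14137934e+00 -4.18177928e-04  2.46057325e+00] [ 3.68156294e-01  3.29648702e-01  1.83446428e+00  3.09023686e-04
  9.77873007e-01 -5.21793407e-01]
```

View pics/wrist1.png

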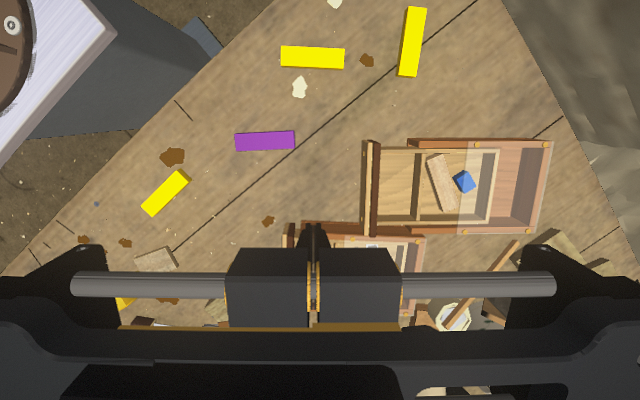

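Wrist view: the scraps till has its pale facing at about u=365, its lip from v≈140 to 237, and its back corners near (552,141) and (540,234). The heads till lies partly under the fingers. I'll enlarge this to refine the fit.

```bash
python3 - <<'E'
import cv2
a=cv2.imread("pics/wrist1.png")[125:255,350:560]
cv2.imwrite("pics/c3.png",cv2.resize(a,None,fx=3.8,fy=3.8,interpolation=3))
E
```

```text
(no output)
```

View pics/c3.png

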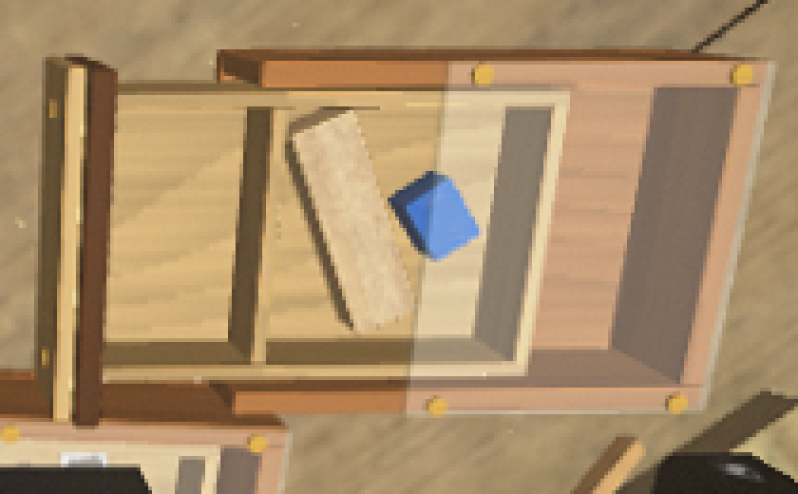

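```bash
python3 - <<'E'
s=open("fit.py").read()
s=s.replace('("top","side")}','("top","side","wrist")}').replace('"side":(6,240,110)}','"side":(6,240,110),"wrist":(3.8,350,125)}')
s=s.replace('("side",OL,78,292)]','("side",OL,78,292),("wrist",BL,773,62),("wrist",BR,703,411),("wrist",OL,70,67),("wrist",OR,55,420),("wrist",(-.08,.057,.059,1),117,70),("wrist",(-.08,-.057,.059,1),100,425)]')
s=s.replace('("side",OR,518,485)]','("side",OR,518,485),("wrist",BL,287,430)]')
open("fit2.py","w").write(s)
E
python3 fit2.py
```

```text
scraps x y yaw q [0.5821 0.3942 0.9011 0.0442] rms px 1.48
[[-4.8, -0.1], [-1.9, -1.8], [-2.0, 0.5], [-1.8, -0.7], [-1.4, -1.6], [-0.5, -0.8], [-2.0, -0.2], [-1.4, 0.6], [-1.9, 0.6], [-0.7, 0.4], [-0.7, 0.7], [0.5, 0.1], [-0.3, 1.2]]
lip_outer [0.4964 0.2858 0.053 ]
lip_inner [0.5051 0.2968 0.059 ]
well [0.5218 0.318  0.014 ]
heads x y yaw q [0.5842 0.2071 0.8519 0.0036] rms px 1.32
[[-3.4, -0.7], [-0.6, -1.7], [-0.8, 0.4], [-0.4, -0.5], [-1.5, -1.1], [0.4, -1.0], [-0.7, 0.0], [-0.1, 1.1], [-2.6, 1.4]]
lip_outer [0.52   0.1337 0.053 ]
lip_inner [0.5292 0.1442 0.059 ]
well [0.547  0.1645 0.014 ]
```

```bash
python3 -m jog '[[[-1.1,1.8,3,0],[0,0,4,0],[0,0,4,0],[0,0,4,0],[0,0,3.2,0],[0,0,0,0],[0,0,0,0]]]'; python3 -m jog '[[[0,0.8,0,0],[0,0.8,0,0],[0,0.8,0,0],[0,0.8,0,0],[0,0.5,0,0],[0,0,0,0]]]'
```

```text
time: 2.95
tcp_pos: [0.469, 0.2519, 0.0337]
eef_rot: [3.141, 0.0, 2.463]
force: [0.0, 0.2, -0.1]
gripper_width: 0.0006
finger_force: 0.0
time: 3.7
tcp_pos: [0.4921, 0.2801, 0.0325]
eef_rot: [3.142, -0.0, 2.462]
force: [-0.4, -0.3, -0.3]
gripper_width: 0.0004
finger_force: 0.0
```

```bash
python3 -m jog '[[[0,0.5,0,0],[0,0.5,0,0],[0,0.5,0,0]]]'; python3 -m jog '[[[0,0.5,0,0],[0,0.5,0,0],[0,0.5,0,0]]]';
```

```text
time: 4.08
tcp_pos: [0.5014, 0.2917, 0.0325]
eef_rot: [-3.141, -0.0, 2.462]
force: [-2.5, 0.2, -0.3]
gripper_width: 0.0004
finger_force: 1.4
time: 4.45
tcp_pos: [0.5109, 0.3036, 0.0325]
eef_rot: [-3.141, -0.0, 2.462]
force: [-3.5, -1.5, -0.9]
gripper_width: 0.0005
finger_force: 1.3
```

```bash
python3 -m jog '[[[0,0.4,0,0],[0,0.4,0,0]]]'; python3 - <<'E'
from plant import bot
import cv2
s=bot.snapshot("wrist"); cv2.imwrite("pics/w2.png",s["color"][:,:,::-1])
E
```

```text
time: 4.7
tcp_pos: [0.516, 0.3097, 0.0326]
eef_rot: [-3.142, -0.0, 2.462]
force: [-2.2, -0.7, -1.0]
gripper_width: 0.0008
finger_force: 1.3
```

View pics/w2.png

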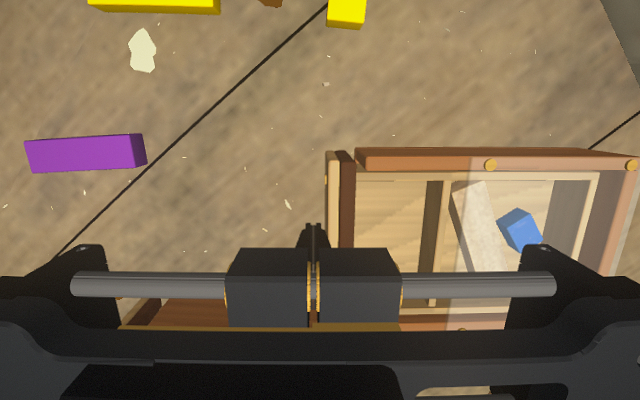

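The tray is sliding: the dark board's edge at u≈355 has nearly met the side wall at u≈357. I'll press on until the force rises.

```bash
python3 -m jog '[[[0,0.3,0,0],[0,0.3,0,0],[0,0,0,0]]]';python3 -m jog '[[[0,0.3,0,0],[0,0,0,0]]]'
```

```text
time: 5.12
tcp_pos: [0.5202, 0.3144, 0.0328]
eef_rot: [3.141, 0.0, 2.462]
force: [-0.4, -0.4, 0.6]
gripper_width: 0.0006
finger_force: 0.3
time: 5.38
tcp_pos: [0.5203, 0.3148, 0.0327]
eef_rot: [-3.137, -0.001, 2.462]
force: [-6.9, -12.3, 6.5]
gripper_width: 0.0007
finger_force: 7.6
```

Fully home, since the force rose to about 15 N with no further travel. Next I retreat, rise and look at the heads till.

```bash
python3 -m jog '[[[0,-1.0,0,0],[0,-3,0,0],[0,0,-4,0],[0,0,-5,0],[0,0,-5,0],[0,0,-4.2,0],[-2.3,-4,0,0],[-3.1,-4.3,0,0],[-3.1,-4.3,0,0],[-3.1,-4.3,0,0],[0,0,0,0],[0,0,0,0]]]'; python3 - <<'E'
from plant import bot
import cv2
s=bot.snapshot("wrist"); im=s["color"][:,:,::-1]; cv2.imwrite("pics/w3.png",im)
a=im[110:260,320:580]; cv2.imwrite("pics/c4.png",cv2.resize(a,None,fx=3,fy=3,interpolation=3))
E
```

```text
time: 6.88
tcp_pos: [0.4807, 0.0812, 0.2149]
eef_rot: [3.14, 0.001, 2.461]
force: [-0.6, -0.3, -0.1]
gripper_width: 0.0003
finger_force: 0.0
```

View pics/c4.png

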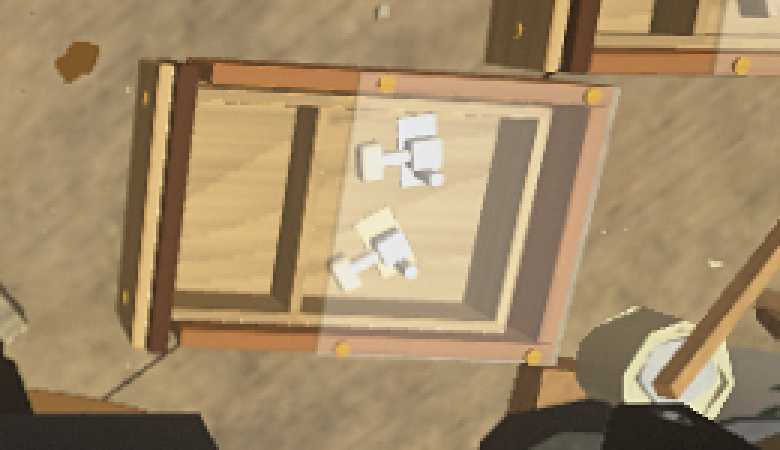

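The till with two pale machine heads (crop (405,160) and (380,245)) is confirmed as the one to open. Its back corners are at (619,88) and (557,363) and its lip runs (162,62)–(132,347).

```bash
python3 - <<'E'
import re
s=open("fit2.py").read()
i=s.index('"scraps":['); j=s.index('"heads":['); k=s.index(']}',j)
s=s[:i]+'"heads":[("wrist",BL,619,88),("wrist",BR,557,363),("wrist",OL,162,62),("wrist",OR,132,347),("wrist",(-.08,.057,.059,1),199,67),("wrist",(-.08,-.057,.059,1),167,353)'+s[k:]
s=s.replace('(3.8,350,125)','(3,320,110)')
s+='''
    o=bot.get_obs(); t=o["tcp_pos"]; a=o["eef_rot"][2]
    for l in((-.053-p[3],0,.014),(-.08-p[3],0,.059)):
        d=np.array(w(p,l))-t; print("tool x,y,z cm",100*(d[0]*np.cos(a)+d[1]*np.sin(a)),100*(d[0]*np.sin(a)-d[1]*np.cos(a)),-100*d[2])
    print("tool y angle",a-np.pi/2)
'''
open("fit3.py","w").write(s)
E
python3 fit3.py
```

```text
heads x y yaw q [0.5868 0.2094 0.8464 0.0073] rms px 0.52
[[0.6, -0.6], [-0.7, 0.5], [-0.8, 0.2], [-0.3, 0.2], [0.6, -0.5], [0.4, 0.5]]
lip_outer [0.5197 0.1336 0.053 ]
lip_inner [0.5289 0.1441 0.059 ]
well [0.5468 0.1643 0.014 ]
tool x,y,z cm -0.003343705408206943 10.569829412149243 20.060940931778042
tool x,y,z cm 0.12146746613616866 7.87271573796758 15.560940931778045
tool y angle 0.892656565990789
```

```bash
python3 -m jog '[[[0,0,0,2.6],[0.2,3.5,0,0],[0.2,3.5,0,0],[0.1,3.5,0,0],[0,0,3.4,0],[0,0,4,0],[0,0,4,0],[0,0,0,0]]]'; python3 -m jog '[[[0,0,3,0],[0,0,2.5,0],[0,0,1.5,0],[0,0,0,0],[0,0,0,0]]]'
```

```text
time: 8.07
tcp_pos: [0.545, 0.1635, 0.0985]
eef_rot: [-3.138, -0.003, 2.418]
force: [-0.5, 0.3, 0.2]
gripper_width: 0.0002
finger_force: 0.0
time: 8.7
tcp_pos: [0.5469, 0.1631, 0.0318]
eef_rot: [3.14, 0.001, 2.417]
force: [-0.3, -0.5, 0.6]
gripper_width: 0.0004
finger_force: 0.0
```

```bash
python3 -m jog '[[[0,-0.5,0,0],[0,-0.5,0,0],[0,-0.5,0,0],[0,-0.5,0,0]]]'; python3 -m jog '[[[0,-0.5,0,0],[0,-0.5,0,0],[0,-0.5,0,0]]]'; python3 -m jog '[[[0,-0.5,0,0],[0,-0.5,0,0],[0,-0.5,0,0],[0,-0.5,0,0],[0,-0.5,0,0],[0,-0.5,0,0]]]'
```

```text
time: 9.2
tcp_pos: [0.5331, 0.1478, 0.0308]
eef_rot: [3.141, 0.0, 2.416]
force: [0.0, 3.2, 0.1]
gripper_width: 0.0005
finger_force: 1.4
time: 9.57
tcp_pos: [0.523, 0.1366, 0.0308]
eef_rot: [3.141, 0.0, 2.417]
force: [2.0, 3.0, 2.0]
gripper_width: 0.0004
finger_force: 1.5
time: 10.32
tcp_pos: [0.503, 0.114, 0.0306]
eef_rot: [3.142, -0.0, 2.416]
force: [1.6, 3.2, 2.4]
gripper_width: 0.0003
finger_force: 1.5
```

```bash
python3 -m jog '[[[0,-0.5,0,0],[0,-0.5,0,0],[0,-0.5,0,0],[0,-0.4,0,0]]]'; python3 -m jog '[[[0,-0.3,0,0],[0,-0.3,0,0],[0,0,0,0]]]'; python3 -m jog '[[[0,-0.3,0,0],[0,0,0,0]]]'
```

```text
time: 10.82
tcp_pos: [0.4903, 0.0998, 0.0306]
eef_rot: [-3.142, -0.0, 2.416]
force: [1.2, 2.8, 2.7]
gripper_width: 0.0004
finger_force: 1.5
time: 11.2
tcp_pos: [0.4901, 0.0989, 0.0308]
eef_rot: [3.133, 0.004, 2.415]
force: [13.9, 43.0, -10.2]
gripper_width: 0.0001
finger_force: 20.4
time: 11.45
tcp_pos: [0.4902, 0.0986, 0.0309]
eef_rot: [3.128, 0.006, 2.415]
force: [23.1, 67.9, -18.6]
gripper_width: 0.0004
finger_force: 31.5
```

At the stop. I'll release forward gently, lift and look.

```bash
python3 -m jog '[[[0,0.5,0,0],[0,0.8,0,0],[0,0.8,0,0],[0,0,0,0],[0,0,0,0]]]'; python3 -m jog '[[[0,0,-4,0],[0,0,-5,0],[0,0,-5,0],[0,0,-4,0],[-4,-4,0,0],[-4,-4,0,0],[0,-4,0,0],[0,0,0,0],[0,0,0,0]]]'; python3 - <<'E'
from plant import bot
import cv2
s=bot.snapshot("wrist"); cv2.imwrite("pics/w4.png",s["color"][:,:,::-1])
s=bot.snapshot("side"); cv2.imwrite("pics/s4.png",s["color"][:,:,::-1])
E
```

```text
time: 12.08
tcp_pos: [0.4983, 0.1087, 0.0305]
eef_rot: [-3.141, -0.0, 2.416]
force: [0.3, -0.7, -0.3]
gripper_width: 0.0003
finger_force: 0.0
time: 13.2
tcp_pos: [0.479, -0.0339, 0.2108]
eef_rot: [3.141, 0.0, 2.416]
force: [0.2, 1.1, -0.2]
gripper_width: 0.0004
finger_force: 0.0
```

View pics/w4.png

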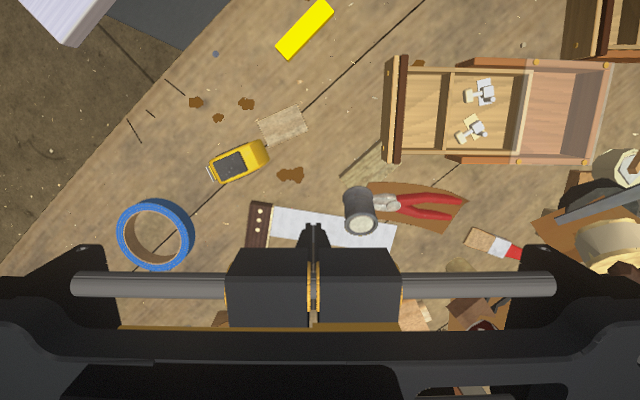

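View pics/s4.png

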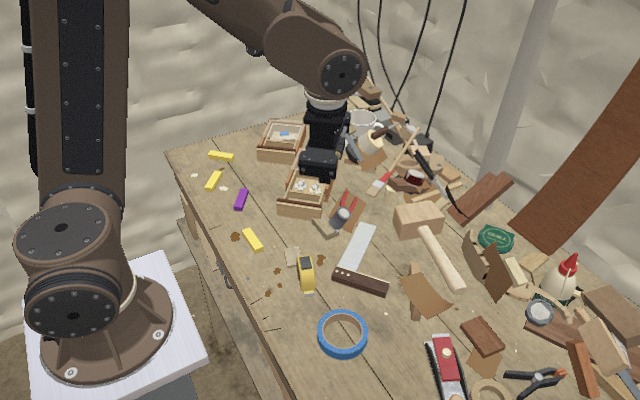

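The heads tray is out to its stop with the heads lying in it (wrist (475,110)), and the scraps tray is shut (side (280,145)). The tape measure (307,272), blue tape (342,333) and small offcut (292,256) have not moved.

```bash
python3 -c "
from plant import bot
print(bot.job_done())"
```

```text
the job is handed in; nothing more can be done
None
```

I pushed the tray with the offcut and blue block fully home, then drew the machine-heads tray out to its stop. The contents are still in their trays, the bench items have not moved, and the job is handed in.

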